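Load and close the capacitor burn-in well

ROBOT

A 7-joint arm with a two-finger parallel gripper is mounted at the origin on the work surface. World frame = base frame: x ahead of the robot, y to its left, z up, the work surface at z = 0. Lengths are in m, angles in rad, forces in N, time in s.
With the tool pointing down it reaches from about 0.425 to 0.875 m from the base axis. Payload 9.9 kg.
Tool frame: the origin (TCP) lies at the centre of the arm's flange, where the gripper is bolted on; the fingertips stand 173 mm ahead of it and the grasp point (between the pads) lies 155 mm ahead of it; z points along the fingers, y is the line along which they close (so a half turn about z gives the same grasp; the last joint's range is limited). The gripper opens to 85 mm and grips with 20 to 120 N. Pads are 22 mm wide; open, the fingers measure 114 mm over their backs; the gripper's body (76 mm by 85 mm) begins 54 mm behind the grasp point. The pads swing forward as they close: fully open they stand 13 mm farther back than shut.
Start: joints at [1.203, 0.576, 0.025, 1.437, -0.015, 1.129, -0.057], TCP at [0.189, -0.648, 0.405] pointing down, gripper open.
Joint ranges: [-2.76, 2.76], [-0.34, 2.15], [-1.52, 1.57], [0.19, 2.46], [-1.09, 4.23], [0.17, 1.99], [-2.82, 2.82]. Speed limits (rad/s): [2.22, 2.22, 3.01, 3.01, 3.14, 3.14, 3.14].

INTERFACE

Orientations are given as a rotation vector (axis times angle).
In Python, from workcell import env, optics gives the robot as it stands.
- The arm moves only by the shell command python3 -m crank 'ROWS' [OPENING] [FORCE]. ROWS is JSON, a list of rows, each a list of 2 entries, a list of its own where there are three numbers: the shift along the tool's x, y, z scaled (see below), then the turn about the tool's z scaled (see below). In form: [[[x, y, z], spin], ...]. A call has 1 to 20 rows; each row shifts and turns the commanded pose from where the row before left it, along the tool's axes as they then stand; what a row does not reach is not made up. The controller multiplies each number of a shift by 800 mm and each number of a turn by 0.12 rad. A row lasts 1/8 s, in which the tool goes at most 62.5 mm and 10.7 degrees, less where a joint would pass 70% of its speed; a pose out of reach is approached as far as the arm can. A call with a number of a shift or a turn outside -1 to 1 is refused whole. A call with a gripper value outside its range is refused whole. OPENING is the closure in counts, from 0 (fully open) to 255 (shut), set as the call begins (- or left out, the last holds). The fingers move at their own pace and stop on an object; FORCE is the grip in N (left out, the last holds). Time passes only in rows, so rows that do not move let the fingers close. It gives the time, the measured TCP pose, the force, the opening and the grip force at its end, in the units of the state.
- env.read_state(): the state, without advancing time (a new reading comes with each control period).
- optics.snapshot(name): name is "scene" or "top" or "wrist"; returns a dict with "color" (420x560x3 uint8, blue, green, red), "vfov" (degrees; the focal length in pixels is half the picture's height over the tangent of half this angle, whatever the lens; pixels are square), "cx", "cy" (the principal point, pixels), "world_to_cam" (4x4, takes a point from world to camera coordinates). Camera axes: x right, y up, looking along -z (the intrinsics and any distortion apply to the point x, -y, -z); pixel columns grow to the right and rows downward; lengths in m; the calibration is good to about 2 mm. The wrist camera is an equidistant fisheye: a pixel r from the principal point sees the ray r / f radians off the axis. A picture is of the moment at which its call begins. There is no depth.
- env.sign_off(): hands the job in; it is judged then, once.
The state is a dict: "t": time; "joint_pos": joint angles; "dq": joint speeds; "joint_torque": joint torques, N m; "ee_pos": TCP position; "orientation": TCP orientation; "wrist_force": force on the tool from outside, world axes, zero at the start; "ft_torque": the same for the moment, N m; "gripper_width": finger opening in m; "grip_force": force on a finger pad.
Only numpy, scipy, OpenCV 4.12 (cv2) and the standard library are available. Lean on these libraries where they do the work, as an engineer would, in place of code of your own. Each camera call takes 0.05 s, during which the arm holds its last target. There are 200 camera calls.

TASK

Pack the capacitor cans in the basket of the burn-in well: the orange monitor can upright on the middle copper pad and each blue can that is there upright on a pad of its own in the ring around it. When all are in and let go, squeeze the red release bar in the lever's grip and, with it held in, swing the lever fully down so that the basket sinks and the lever locks, then put the lid on the well, fully home; leave the other things on the bench where they are.

Things in the scene. Friction and masses are not known exactly. Their poses are not given: they have to be found in the camera images.
- monitor_mid (a point): the monitor can, ORANGE with a yellow post, always there: capacitor can: upright cylinder 40 mm in diameter and 45 mm tall with a 4 mm bevel round its foot, and on its top, in the middle, a handling post 14 mm in diameter and 36 mm tall (81 mm tall in all), about 90 g, bottom-heavy (centre of mass about 12 mm up). The point is on its axis half-way up, 40.5 mm above its underside; the post runs from 4.5 mm to 40.5 mm above the point; z points up the post. 
- can1_mid (a point): BLUE with a black post; may be absent: capacitor can: upright cylinder 40 mm in diameter and 45 mm tall with a 4 mm bevel round its foot, and on its top, in the middle, a handling post 14 mm in diameter and 36 mm tall (81 mm tall in all), about 90 g, bottom-heavy (centre of mass about 12 mm up). The point is on its axis half-way up, 40.5 mm above its underside; the post runs from 4.5 mm to 40.5 mm above the point; z points up the post. 
- can2_mid (a point): BLUE with a black post; may be absent: capacitor can: upright cylinder 40 mm in diameter and 45 mm tall with a 4 mm bevel round its foot, and on its top, in the middle, a handling post 14 mm in diameter and 36 mm tall (81 mm tall in all), about 90 g, bottom-heavy (centre of mass about 12 mm up). The point is on its axis half-way up, 40.5 mm above its underside; the post runs from 4.5 mm to 40.5 mm above the point; z points up the post. 
- can3_mid (a point): BLUE with a black post; may be absent: capacitor can: upright cylinder 40 mm in diameter and 45 mm tall with a 4 mm bevel round its foot, and on its top, in the middle, a handling post 14 mm in diameter and 36 mm tall (81 mm tall in all), about 90 g, bottom-heavy (centre of mass about 12 mm up). The point is on its axis half-way up, 40.5 mm above its underside; the post runs from 4.5 mm to 40.5 mm above the point; z points up the post. 
- can4_mid (a point): BLUE with a black post; may be absent: capacitor can: upright cylinder 40 mm in diameter and 45 mm tall with a 4 mm bevel round its foot, and on its top, in the middle, a handling post 14 mm in diameter and 36 mm tall (81 mm tall in all), about 90 g, bottom-heavy (centre of mass about 12 mm up). The point is on its axis half-way up, 40.5 mm above its underside; the post runs from 4.5 mm to 40.5 mm above the point; z points up the post. 
- can5_mid (a point): BLUE with a black post; may be absent: capacitor can: upright cylinder 40 mm in diameter and 45 mm tall with a 4 mm bevel round its foot, and on its top, in the middle, a handling post 14 mm in diameter and 36 mm tall (81 mm tall in all), about 90 g, bottom-heavy (centre of mass about 12 mm up). The point is on its axis half-way up, 40.5 mm above its underside; the post runs from 4.5 mm to 40.5 mm above the point; z points up the post. 
- can6_mid (a point): BLUE with a black post; may be absent: capacitor can: upright cylinder 40 mm in diameter and 45 mm tall with a 4 mm bevel round its foot, and on its top, in the middle, a handling post 14 mm in diameter and 36 mm tall (81 mm tall in all), about 90 g, bottom-heavy (centre of mass about 12 mm up). The point is on its axis half-way up, 40.5 mm above its underside; the post runs from 4.5 mm to 40.5 mm above the point; z points up the post. 
- pad0 (a point): the middle one of the seven round copper pads (26 mm across) on the flat floor of the aluminium basket; point on the floor, z up. Basket: round, inner radius about 66 mm, wall 35 mm high above the floor, wall top about level with the well's rim while it is raised (floor 70 mm above the bench); it sinks 52 mm as the lever goes down. Its axis is the well's. The x and y axes of all pads are those of the well.
- pad1 (a point): copper pad of the ring of six round pad0, 44 mm from it at 0 degrees from the well's x axis towards its y axis; neighbouring pads are also 44 mm apart, so that packed cans stand 4 mm from each other and their posts 30 mm apart; point on the basket floor, z up
- pad2 (a point): copper pad of the ring of six round pad0, 44 mm from it at 60 degrees from the well's x axis towards its y axis; neighbouring pads are also 44 mm apart, so that packed cans stand 4 mm from each other and their posts 30 mm apart; point on the basket floor, z up
- pad3 (a point): copper pad of the ring of six round pad0, 44 mm from it at 120 degrees from the well's x axis towards its y axis; neighbouring pads are also 44 mm apart, so that packed cans stand 4 mm from each other and their posts 30 mm apart; point on the basket floor, z up
- pad4 (a point): copper pad of the ring of six round pad0, 44 mm from it at 180 degrees from the well's x axis towards its y axis; neighbouring pads are also 44 mm apart, so that packed cans stand 4 mm from each other and their posts 30 mm apart; point on the basket floor, z up
- pad5 (a point): copper pad of the ring of six round pad0, 44 mm from it at 240 degrees from the well's x axis towards its y axis; neighbouring pads are also 44 mm apart, so that packed cans stand 4 mm from each other and their posts 30 mm apart; point on the basket floor, z up
- pad6 (a point): copper pad of the ring of six round pad0, 44 mm from it at 300 degrees from the well's x axis towards its y axis; neighbouring pads are also 44 mm apart, so that packed cans stand 4 mm from each other and their posts 30 mm apart; point on the basket floor, z up
- well_rim (a point): centre of the mouth of the fixed grey drum (burn-in well) that the basket sinks into, level with its rim, 110 mm above the bench; drum outer radius 85 mm, inner radius about 75 mm. z up; the lever stands on its +y side and points along its -x; the lever's hinge axis runs along y through the point 30 mm in x, 155 mm in y and 5 mm in z from this one.
- lever_grip (a point): middle of the lever's black grip (75 mm long, 26 mm high, 26 mm wide between its sides), 170 mm from the hinge. The red release bar (44 mm long, 20 mm high) stands 13.5 mm proud of the grip's +y side, so that grip and bar are 39.5 mm wide at rest and 33.5 mm with the bar fully in; when raised the grip lies 165 mm above the bench, when down 49 mm. Site axes turn with the lever: x towards the hinge, y along the hinge axis to the bar's side.
- lever (a joint): angle of the ratchet lever, rad: 0 = raised (grip 0.30 rad above level), 0.70 = fully down (0.40 rad below level). It is stiff (up to about 8 N at the grip, either way) and stays where it is left. A pawl holds it at 0, near 0.35 and at 0.70; it can be swung between these only with the release bar held in. Turning it down sinks the basket in proportion.
- release (a joint): how far the red release bar is pressed into the side of the grip, m: 0 out, 0.006 fully in; springs out by itself; 3 N to start, 7 N fully in; the pawl is free beyond about 0.004
- lid_knob (a point): middle of the knob of the loose aluminium lid. Knob: upright black cylinder 22 mm in diameter, 34 mm tall, on the middle of a disc of radius 86 mm, 6 mm thick, with a plug of radius 69 mm, 5 mm deep, below it; about 0.22 kg. The point lies 28 mm above the plug's underside and 23 mm above the disc's underside, so 23 mm above the rim when the lid is fully home. z points up.
- flux_jar: bystander, to be left alone: small jar, 48 mm across, 60 mm tall; origin at the middle of its underside
- solder_reel: bystander, to be left alone: solder reel standing on end, 60 mm across, 46 mm tall; origin at the middle of its underside
- multimeter: bystander, to be left alone: yellow multimeter lying flat, 150 x 75 x 35 mm; origin at the middle of its underside
- heatsink: bystander, to be left alone: black heat sink, 70 x 50 x 38 mm; origin at the middle of its underside
- screwdriver: bystander, to be left alone: screwdriver lying down; origin at the middle of its underside

How it is judged:
On the way, in this order (a step that is already met when the one before it is completed fails the run):
1. every can that is there stands upright on its pad (the orange one in the middle), let go, with the lever still up (horizontal distance between monitor_mid and pad0 below 0.008 m and z of monitor_mid in the frame of pad0 between 0.0345 and 0.0465 m and angle between each of monitor_mid, can1_mid, can2_mid, can3_mid, can4_mid, can5_mid, can6_mid's own z axis and vertical below 0.12 rad and (horizontal distance between can1_mid and pad1 below 0.008 m or horizontal distance between can1_mid and pad2 below 0.008 m or horizontal distance between can1_mid and pad3 below 0.008 m or horizontal distance between can1_mid and pad4 below 0.008 m or horizontal distance between can1_mid and pad5 below 0.008 m or horizontal distance between can1_mid and pad6 below 0.008 m) and z of can1_mid in the frame of pad0 between 0.0345 and 0.0465 m and (horizontal distance between can2_mid and pad1 below 0.008 m or horizontal distance between can2_mid and pad2 below 0.008 m or horizontal distance between can2_mid and pad3 below 0.008 m or horizontal distance between can2_mid and pad4 below 0.008 m or horizontal distance between can2_mid and pad5 below 0.008 m or horizontal distance between can2_mid and pad6 below 0.008 m) and z of can2_mid in the frame of pad0 between 0.0345 and 0.0465 m and (horizontal distance between can3_mid and pad1 below 0.008 m or horizontal distance between can3_mid and pad2 below 0.008 m or horizontal distance between can3_mid and pad3 below 0.008 m or horizontal distance between can3_mid and pad4 below 0.008 m or horizontal distance between can3_mid and pad5 below 0.008 m or horizontal distance between can3_mid and pad6 below 0.008 m) and z of can3_mid in the frame of pad0 between 0.0345 and 0.0465 m and (horizontal distance between can4_mid and pad1 below 0.008 m or horizontal distance between can4_mid and pad2 below 0.008 m or horizontal distance between can4_mid and pad3 below 0.008 m or horizontal distance between can4_mid and pad4 below 0.008 m or horizontal distance between can4_mid and pad5 below 0.008 m or horizontal distance between can4_mid and pad6 below 0.008 m) and z of can4_mid in the frame of pad0 between 0.0345 and 0.0465 m and (horizontal distance between can5_mid and pad1 below 0.008 m or horizontal distance between can5_mid and pad2 below 0.008 m or horizontal distance between can5_mid and pad3 below 0.008 m or horizontal distance between can5_mid and pad4 below 0.008 m or horizontal distance between can5_mid and pad5 below 0.008 m or horizontal distance between can5_mid and pad6 below 0.008 m) and z of can5_mid in the frame of pad0 between 0.0345 and 0.0465 m and (horizontal distance between can6_mid and pad1 below 0.008 m or horizontal distance between can6_mid and pad2 below 0.008 m or horizontal distance between can6_mid and pad3 below 0.008 m or horizontal distance between can6_mid and pad4 below 0.008 m or horizontal distance between can6_mid and pad5 below 0.008 m or horizontal distance between can6_mid and pad6 below 0.008 m) and z of can6_mid in the frame of pad0 between 0.0345 and 0.0465 m and contact force between the fingers and monitor below 0.5 N and contact force between the fingers and can1 below 0.5 N and contact force between the fingers and can2 below 0.5 N and contact force between the fingers and can3 below 0.5 N and contact force between the fingers and can4 below 0.5 N and contact force between the fingers and can5 below 0.5 N and contact force between the fingers and can6 below 0.5 N and linear speed of each of monitor, can1, can2, can3, can4, can5, can6 below 0.03 m/s and value of joint lever below 0.06 rad), for 0.2 s.
2. the lever is on its way down with the release bar pressed in (value of joint lever between 0.2 and 0.65 rad and value of joint release above 0.003 m), for 0.05 s.
3. the lever is fully down and locked, the release bar out again (value of joint lever above 0.66 rad and value of joint release below 0.002 m), for 0.2 s.
At the end, for the whole second after the job is handed in: Orange can on the middle pad, each blue can there on a ring pad: within 8 mm, standing on the floor, upright within 0.12 rad. Lever beyond 0.66 rad, its release bar out. Lid level within 0.06 rad, 9 mm from the well axis at most, within 4 mm of fully home. All at rest (all of step 3 and horizontal distance between monitor_mid and pad0 below 0.008 m and z of monitor_mid in the frame of pad0 between 0.0345 and 0.0465 m and angle between each of monitor_mid, can1_mid, can2_mid, can3_mid, can4_mid, can5_mid, can6_mid's own z axis and vertical below 0.12 rad and (horizontal distance between can1_mid and pad1 below 0.008 m or horizontal distance between can1_mid and pad2 below 0.008 m or horizontal distance between can1_mid and pad3 below 0.008 m or horizontal distance between can1_mid and pad4 below 0.008 m or horizontal distance between can1_mid and pad5 below 0.008 m or horizontal distance between can1_mid and pad6 below 0.008 m) and z of can1_mid in the frame of pad0 between 0.0345 and 0.0465 m and (horizontal distance between can2_mid and pad1 below 0.008 m or horizontal distance between can2_mid and pad2 below 0.008 m or horizontal distance between can2_mid and pad3 below 0.008 m or horizontal distance between can2_mid and pad4 below 0.008 m or horizontal distance between can2_mid and pad5 below 0.008 m or horizontal distance between can2_mid and pad6 below 0.008 m) and z of can2_mid in the frame of pad0 between 0.0345 and 0.0465 m and (horizontal distance between can3_mid and pad1 below 0.008 m or horizontal distance between can3_mid and pad2 below 0.008 m or horizontal distance between can3_mid and pad3 below 0.008 m or horizontal distance between can3_mid and pad4 below 0.008 m or horizontal distance between can3_mid and pad5 below 0.008 m or horizontal distance between can3_mid and pad6 below 0.008 m) and z of can3_mid in the frame of pad0 between 0.0345 and 0.0465 m and (horizontal distance between can4_mid and pad1 below 0.008 m or horizontal distance between can4_mid and pad2 below 0.008 m or horizontal distance between can4_mid and pad3 below 0.008 m or horizontal distance between can4_mid and pad4 below 0.008 m or horizontal distance between can4_mid and pad5 below 0.008 m or horizontal distance between can4_mid and pad6 below 0.008 m) and z of can4_mid in the frame of pad0 between 0.0345 and 0.0465 m and (horizontal distance between can5_mid and pad1 below 0.008 m or horizontal distance between can5_mid and pad2 below 0.008 m or horizontal distance between can5_mid and pad3 below 0.008 m or horizontal distance between can5_mid and pad4 below 0.008 m or horizontal distance between can5_mid and pad5 below 0.008 m or horizontal distance between can5_mid and pad6 below 0.008 m) and z of can5_mid in the frame of pad0 between 0.0345 and 0.0465 m and (horizontal distance between can6_mid and pad1 below 0.008 m or horizontal distance between can6_mid and pad2 below 0.008 m or horizontal distance between can6_mid and pad3 below 0.008 m or horizontal distance between can6_mid and pad4 below 0.008 m or horizontal distance between can6_mid and pad5 below 0.008 m or horizontal distance between can6_mid and pad6 below 0.008 m) and z of can6_mid in the frame of pad0 between 0.0345 and 0.0465 m and linear speed of each of monitor, can1, can2, can3, can4, can5, can6, lid below 0.03 m/s and horizontal distance between lid_knob and well_rim below 0.009 m and z of lid_knob in the frame of well_rim between 0.019 and 0.027 m and angle between lid_knob's own z axis and vertical below 0.06 rad); the robot touches nothing.
It fails at once if the flux jar is pushed more than 6 cm from its place (distance of flux_jar from where it was at the start of the episode above 0.06 m).
It fails at once if the solder reel is pushed more than 6 cm from its place (distance of solder_reel from where it was at the start of the episode above 0.06 m).
It fails at once if the multimeter is pushed more than 6 cm from its place (distance of multimeter from where it was at the start of the episode above 0.06 m).
It fails at once if the heatsink is pushed more than 6 cm from its place (distance of heatsink from where it was at the start of the episode above 0.06 m).
It fails at once if the screwdriver is pushed more than 6 cm from its place (distance of screwdriver from where it was at the start of the episode above 0.06 m).
Of can1, can2, can3, can4, can5, can6 only 4 to 6 are there at a start; the rules pass over those that are not, and their reading is None.
At some moment in a run one of lid may be knocked a few centimetres aside while the robot is not near it.
Once in a run the grip may slacken for a moment while it holds something.
It also fails if it takes over 210 s, if anything falls off the work surface, if the arm or the gripper's body presses on something with over 40 N, if the wrist force passes 120 N, or if a joint passes its speed limit or range.

## Working session

There is one attempt and no reset: what is moved stays moved. The work goes in short steps, Python scripts to look and compute and a shell command to move; the robot and the scene stay as the last step left them, time stands still between calls to the robot, and variables do not carry over. Pictures are saved under pics/ and viewed, at most 14 in all, crops included, and the job is handed in when it is done.

```bash
ls; mkdir -p pics; python3 - <<'E'
from workcell import env, optics
import cv2, numpy as np
print(env.read_state())
for n in ("scene","top"):
    s=optics.snapshot(n); cv2.imwrite(f"pics/{n}0.png",s["color"]); print(n,s["vfov"],s["cx"],s["cy"],np.round(s["world_to_cam"],4).tolist(),[k for k in s])
E
```

```text
pics
{'t': 0.0, 'joint_pos': array([ 1.2032201 ,  0.57648465,  0.02481872,  1.43791142, -0.01500077,
        1.12898795, -0.05650671]), 'dq': array([ 0.0001054 ,  0.00238294, -0.00142131,  0.00071039,  0.00045311,
       -0.00065663, -0.00059936]), 'joint_torque': array([-7.41525146e-04, -7.65754580e+01,  2.24961385e+00, -2.85953236e+01,
        1.51823438e-02,  1.27407696e-02,  4.37099658e-06]), 'ee_pos': array([ 0.18897189, -0.6478297 ,  0.40387255]), 'orientation': array([-3.10844703e+00, -4.44112093e-01,  4.62341433e-04]), 'wrist_force': array([ 0.42661947, -0.3054315 ,  0.45330521]), 'ft_torque': array([-0.02831377, -0.00321746, -0.0386441 ]), 'grip_force': 0.0, 'gripper_width': 0.08504515481229692}
scene 46.701908390613376 286.79150852891394 211.79532418428187 [[-0.8456, 0.5337, 0.0137, 0.4658], [-0.4538, -0.732, 0.5082, 0.1819], [0.2813, 0.4235, 0.8611, -1.4094], [0.0, 0.0, 0.0, 1.0]] ['color', 'vfov', 'cx', 'cy', 'world_to_cam']
top 46.63728983972483 271.3735535542051 212.0240087948731 [[-0.0002, -0.9999, -0.0147, 0.0209], [0.9911, -0.0021, 0.1333, -0.5518], [-0.1333, -0.0145, 0.991, -1.4715], [0.0, 0.0, 0.0, 1.0]] ['color', 'vfov', 'cx', 'cy', 'world_to_cam']
```

View pics/top0.png

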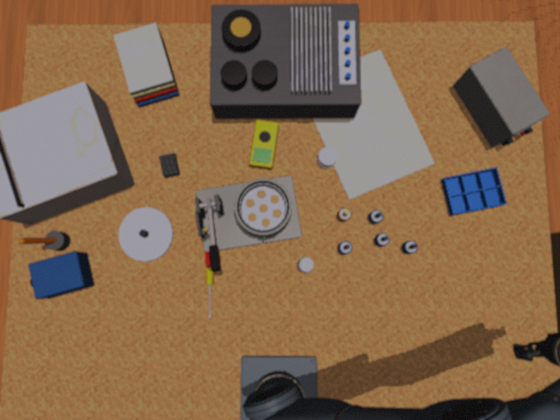

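View pics/scene0.png

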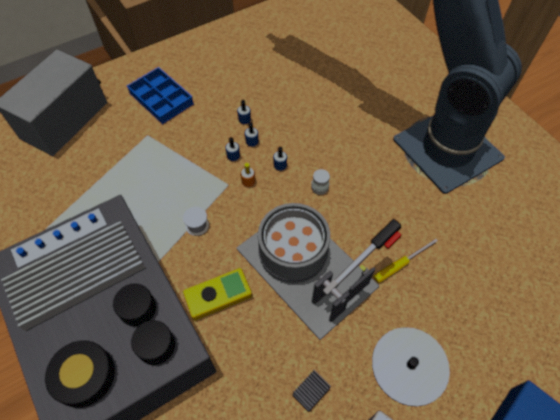

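Top view: 4 blue cans at about (376,217), (345,248), (382,240), (410,247), and the orange one at (344,215). The well is at (264,209), the lever grip at (212,258) with the screwdriver near it, and the lid knob at (144,234). I'll take enlarged crops for precise pixels.

```bash
cat > h.py <<'E'
import numpy as np, cv2
from scipy.optimize import least_squares
from workcell import env, optics
def f(s): return s["color"].shape[0]/2/np.tan(np.radians(s["vfov"])/2)
def proj(s,P,wrist=False):
    P=np.atleast_2d(P); c=(s["world_to_cam"]@np.c_[P,np.ones(len(P))].T).T[:,:3]
    d=np.c_[c[:,0],-c[:,1],-c[:,2]]; F=f(s)
    if wrist:
        r=np.hypot(d[:,0],d[:,1]); th=np.arctan2(r,d[:,2]); k=F*th/np.maximum(r,1e-9)
    else: k=F/d[:,2]
    return np.c_[s["cx"]+k*d[:,0],s["cy"]+k*d[:,1]]
def ray(s,uv,wrist=False):
    F=f(s); x=np.array([uv[0]-s["cx"],uv[1]-s["cy"]])/F
    if wrist:
        th=np.hypot(*x); d=np.r_[x*np.sin(th)/max(th,1e-9),np.cos(th)]
    else: d=np.r_[x,1]
    R=s["world_to_cam"][:3,:3]; t=s["world_to_cam"][:3,3]
    return -R.T@t, R.T@np.array([d[0],-d[1],-d[2]])
def atz(s,uv,z,wrist=False):
    o,d=ray(s,uv,wrist); return o+d*(z-o[2])/d[2]
def multi(obs):  # obs: list of (s,uv,wrist) -> 3D
    A=np.zeros((3,3));b=np.zeros(3)
    for s,uv,w in obs:
        o,d=ray(s,uv,w); d/=np.linalg.norm(d); M=np.eye(3)-np.outer(d,d); A+=M;b+=M@o
    return np.linalg.solve(A,b)
def crop(img,x0,y0,w,h,k,name):
    cv2.imwrite(name,cv2.resize(img[y0:y0+h,x0:x0+w],None,fx=k,fy=k,interpolation=cv2.INTER_CUBIC))
E
python3 - <<'E'
from h import *
a=cv2.imread("pics/top0.png"); b=cv2.imread("pics/scene0.png")
k=4
c1=cv2.resize(a[170:320,190:340],None,fx=4,fy=4,interpolation=cv2.INTER_CUBIC)[:600]
c2=cv2.resize(a[195:265,330:430][:, :50*2],None,fx=2,fy=2,interpolation=cv2.INTER_CUBIC)
crop(a,330,190,110,75,7,"pics/c_cans.png")
crop(b,300,190,150,140,4,"pics/c_lev.png")
cv2.imwrite("pics/c_well.png",c1)
E
```

```text
(no output)
```

View pics/c_cans.png

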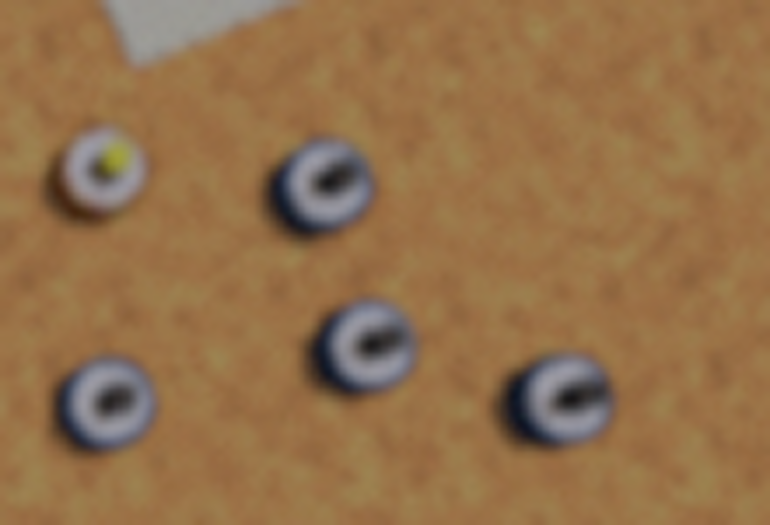

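View pics/c_well.png

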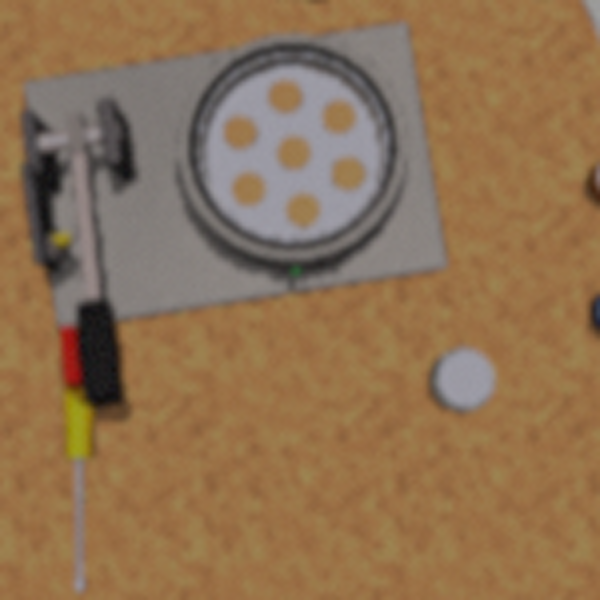

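Top-of-can white rings, crop pixels: orange (103,170), blue (327,185), (370,346), (110,403), (568,400). In the well crop the pads are visible (middle at (293,153)), and the grip centre is at about (100,352) with the red bar on its left.

```bash
cat >> h.py <<'E'
def T(uv,k,x0,y0): return (np.array(uv)+.5)/k-.5+[x0,y0]
E
python3 - <<'E'
from h import *
s=optics.snapshot("top"); q=optics.snapshot("scene")
for n,p in dict(mon=(103,170),b1=(327,185),b2=(370,346),b3=(110,403),b4=(568,400)).items():
    uv=T(p,7,330,190)
    # refine: centroid of whitish (unsaturated bright) pixels + holes via min circle
    im=s["color"]; x,y=np.round(uv).astype(int); r=9; w=cv2.resize(im[y-r:y+r+1,x-r:x+r+1],None,fx=8,fy=8,interpolation=cv2.INTER_CUBIC)
    hsv=cv2.cvtColor(w,cv2.COLOR_BGR2HSV); m=((hsv[...,1]<85)&(hsv[...,2]>125)).astype(np.uint8)
    h=cv2.convexHull(cv2.findNonZero(m)) ; M=cv2.moments(h); uv2=T((M["m10"]/M["m00"],M["m01"]/M["m00"]),8,x-r,y-r)
    P=atz(s,uv,.045); P2=atz(s,uv2,.045); print(n,P.round(4),P2.round(4),"scene px of top", proj(q,P2+[0,0,.036]).round(1), "area",M["m00"]/64)
pads=[(293,153),(285,97),(240,133),(249,189),(302,211),(348,174),(339,117)]
W=np.array([atz(s,T(p,4,190,170),.07)[:2] for p in pads]); 
A=np.array([[0,0]]+[[.044*np.cos(a),.044*np.sin(a)] for a in np.arange(6)*np.pi/3])
def res(v):
    c,sn=np.cos(v[2]),np.sin(v[2]); return (A@np.array([[c,sn],[-sn,c]])+v[:2]-W).ravel()
r=least_squares(res,[*W[0],0.1]); print("well",r.x.round(4),"rms",np.sqrt(np.mean(r.fun**2)))
x,y,a=r.x; c,sn=np.cos(a),np.sin(a); R=np.array([[c,-sn],[sn,c]])
print("pads",(A@R.T+[x,y]).round(4).tolist())
for q_ in (0.30,-0.40):
    L=[.03-.17*np.cos(q_),.155]; g=R@L+[x,y]; z=.115+.17*np.sin(q_); print("grip",g.round(4),z, "px crop",((proj(s,[*g,z])[0]-[190,170]+.5)*4-.5).round(0))
for uv in [(80,390),(80,458),(79,590)]: print("scr",atz(s,T(uv,4,190,170),.012).round(3))
print("knob approx",atz(s,(144,234),.04).round(3)); print("reel",atz(s,T((465,378),4,190,170),.046).round(3))
w=optics.snapshot("wrist"); print("wrist",w["vfov"],w["cx"],w["cy"],(-w["world_to_cam"][:3,:3].T@w["world_to_cam"][:3,3]).round(3), w["world_to_cam"][:3,:3].round(2).tolist())
E
```

```text
mon [ 0.5446 -0.2038  0.045 ] [ 0.5457 -0.2048  0.045 ] scene px of top [[247.1 163.9]] area 104.3046875
b1 [ 0.5378 -0.3016  0.045 ] [ 0.5408 -0.3035  0.045 ] scene px of top [[230.5 138. ]] area 110.5234375
b2 [ 0.4671 -0.3182  0.045 ] [ 0.4686 -0.3212  0.045 ] scene px of top [[250.3 122.9]] area 116.78125
b3 [ 0.4424 -0.2048  0.045 ] [ 0.4443 -0.207   0.045 ] scene px of top [[279.6 147.2]] area 116.6953125
b4 [ 0.4435 -0.4032  0.045 ] [ 0.4449 -0.4049  0.045 ] scene px of top [[242.8 100.4]] area 107.59375
well [0.5599 0.0451 0.1533] rms 0.0003112435243490542
pads [[0.5599, 0.0451], [0.6034, 0.0518], [0.5758, 0.0861], [0.5323, 0.0794], [0.5164, 0.0383], [0.544, 0.004], [0.5875, 0.0108]]
grip [0.4054 0.178 ] 0.16523843513242772 px crop [ 99. 353.]
grip [0.4111 0.1789] 0.04879888180752941 px crop [118. 352.]
scr [0.383 0.213 0.012]
scr [0.331 0.212 0.012]
scr [0.231 0.211 0.012]
knob approx [0.484 0.413 0.04 ]
reel [ 0.391 -0.084  0.046]
wrist 65.70646984690485 277.08694762052005 205.81827841711797 [ 0.257 -0.627  0.374] [[0.28, -0.96, -0.0], [0.92, 0.27, -0.28], [0.27, 0.08, 0.96]]
```

```bash
cat >> h.py <<'E'
from scipy.spatial.transform import Rotation as Ro
PH=0.1533; W0=np.array([.5599,.0451])
def well(x,y): c,s=np.cos(PH),np.sin(PH); return W0+[c*x-s*y,s*x+c*y]
PAD={0:well(0,0),**{i:well(.044*np.cos((i-1)*np.pi/3),.044*np.sin((i-1)*np.pi/3)) for i in range(1,7)}}
def go(x,y,z,phi=PH,st=None,pr=True):
    """rows needed from the measured TCP to TCP target (units)"""
    s=env.read_state(); R=Ro.from_rotvec(s["orientation"]).as_matrix()
    ph=np.arctan2(R[1,0],R[0,0]); d=R.T@(np.array([x,y,z])-s["ee_pos"])/.8
    n=int(np.ceil(np.abs(d).max()/.07)); sp=-(phi-ph)/.12
    print("t %.1f at"%s["t"],s["ee_pos"].round(4),"phi %.4f tilt %.4f"%(ph,np.arccos(-R[2,2])),"-> tool units",d.round(4),"spin",round(sp,3),"n",n,"each",(d/n).round(4))
E
python3 -c "
from h import *
go(.5455,-.2045,.37)"
```

```text
t 0.2 at [ 0.189  -0.6479  0.4043] phi 0.2838 tilt 0.0008 -> tool units [ 0.583  -0.4073  0.0431] spin 1.087 n 9 each [ 0.0648 -0.0453  0.0048]
```

```bash
python3 -m crank '[[[0.0583,-0.0407,0.0043],0],[[0.0583,-0.0407,0.0043],0],[[0.0583,-0.0407,0.0043],0],[[0.0583,-0.0407,0.0043],0],[[0.0583,-0.0407,0.0043],0],[[0.0583,-0.0407,0.0043],0],[[0.0583,-0.0407,0.0043],0],[[0.0583,-0.0407,0.0043],0],[[0.0583,-0.0407,0.0043],0],[[0.0583,-0.0407,0.0043],0],[[0,0,0],0.543],[[0,0,0],0.543],[[0,0,0],0]]' 130 40
python3 - <<'E'
from h import *
go(.5455,-.2045,.225)
w=optics.snapshot("wrist"); cv2.imwrite("pics/w1.png",w["color"])
for n,p in dict(mon=(.545,-.2043),b1=(.539,-.3025),b2=(.468,-.320),b3=(.4435,-.206),b4=(.444,-.404)).items(): print(n,proj(w,[*p,.081],True).round(1),proj(w,[*p,.045],True).round(1))
E
```

```text
t: 1.88
ee_pos: [0.5456, -0.2047, 0.3702]
orientation: [3.132, 0.242, -0.0]
wrist_force: [0.0, -0.3, 1.3]
gripper_width: 0.0417
grip_force: 0.0
t 1.9 at [ 0.5456 -0.2047  0.3702] phi 0.1541 tilt 0.0003 -> tool units [-1.000e-04 -2.000e-04  1.815e-01] spin 0.007 n 3 each [-0.     -0.0001  0.0605]
mon [[277.8 201.4]] [[277.8 191.1]]
b1 [[387.2 224.6]] [[375.8 212.4]]
b2 [[383.9 295.3]] [[374.3 277.8]]
b3 [[263.  304.5]] [[264.4 285.5]]
b4 [[445.9 318.3]] [[433.1 301.2]]
```

View pics/w1.png

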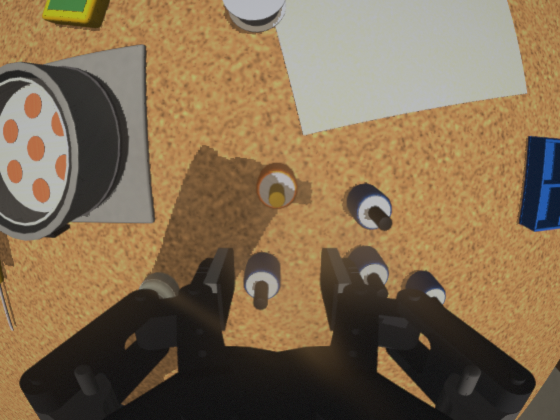

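The wrist view shows the orange post top at (277,201), as predicted. The blue cans appear a few px nearer the centre than predicted, so I'll recheck each one from above. Now grasp the orange can.

```bash
python3 -m crank '[[[0,0,0.06],0],[[0,0,0.06],0],[[0,0,0.04],0],[[0,0,0.024],0],[[0,0,0],0]]' && python3 -m crank '[[[0,0,0],0],[[0,0,0],0],[[0,0,0],0],[[0,0,0],0]]' 255 40 && python3 -m crank '[[[0,0,-0.06],0],[[0,0,-0.07],0],[[0,0,-0.06],0],[[0,0,0],0]]'
python3 -c "
from h import *
go(*PAD[0],.38);print(PAD)"
```

```text
t: 2.55
ee_pos: [0.545, -0.2049, 0.2219]
orientation: [-3.131, -0.242, 0.004]
wrist_force: [0.5, -0.1, 0.1]
gripper_width: 0.0422
grip_force: 0.0
t: 3.05
ee_pos: [0.5459, -0.205, 0.2241]
orientation: [3.132, 0.241, 0.003]
wrist_force: [-0.7, 0.3, 7.6]
gripper_width: 0.0127
grip_force: 39.5
t: 3.55
ee_pos: [0.5463, -0.2052, 0.3792]
orientation: [3.13, 0.24, 0.011]
wrist_force: [0.2, 0.2, -1.6]
gripper_width: 0.0128
grip_force: 39.4
t 3.5 at [ 0.5463 -0.2052  0.3792] phi 0.1533 tilt 0.0074 -> tool units [ 0.0646 -0.3065 -0.0016] spin 0.0 n 5 each [ 0.0129 -0.0613 -0.0003]
{0: array([0.5599, 0.0451]), 1: array([0.60338399, 0.05181881]), 2: array([0.57582333, 0.08611765]), 3: array([0.53233934, 0.07939884]), 4: array([0.51641601, 0.03838119]), 5: array([0.54397667, 0.00408235]), 6: array([0.58746066, 0.01080116])}
```

```bash
python3 -m crank '[[[0.0129,-0.0613,0],0],[[0.0129,-0.0613,0],0],[[0.0129,-0.0613,0],0],[[0.0129,-0.0613,0],0],[[0.0129,-0.0613,0],0],[[0,0,0],0],[[0,0,0],0]]'
python3 -c "
from h import *
go(*PAD[0],.295)"
```

```text
t: 4.42
ee_pos: [0.5588, 0.045, 0.3742]
orientation: [3.132, 0.241, -0.003]
wrist_force: [-0.1, -0.7, -1.0]
gripper_width: 0.0126
grip_force: 39.4
t 4.4 at [0.5588 0.045  0.3742] phi 0.1537 tilt 0.0019 -> tool units [ 0.0016 -0.      0.099 ] spin 0.004 n 2 each [ 0.0008 -0.      0.0495]
```

```bash
python3 -m crank '[[[0.0008,0,0.04],0],[[0.0008,0,0.04],0],[[0,0,0.018],0],[[0,0,0],0],[[0,0,0],0]]' && python3 -m crank '[[[0,0,0],0],[[0,0,0],0],[[0,0,0],0]]' 130 && python3 -m crank '[[[0,0,-0.05],0],[[0,0,-0.05],0],[[0,0,0],0],[[0,0,0],0]]'
python3 -c "
from h import *
go(.538,-.3015,.37)"
```

```text
t: 5.05
ee_pos: [0.5607, 0.0452, 0.2976]
orientation: [3.132, 0.24, 0.002]
wrist_force: [-0.1, -0.5, -0.9]
gripper_width: 0.0128
grip_force: 39.4
t: 5.42
ee_pos: [0.5604, 0.0456, 0.2971]
orientation: [-3.132, -0.241, -0.001]
wrist_force: [0.6, -0.0, 0.2]
gripper_width: 0.0421
grip_force: 0.0
t: 5.92
ee_pos: [0.5601, 0.0456, 0.3764]
orientation: [3.132, 0.241, -0.0]
wrist_force: [-0.5, 0.3, 0.2]
gripper_width: 0.0419
grip_force: 0.0
t 5.9 at [0.5601 0.0456 0.3764] phi 0.1536 tilt 0.0003 -> tool units [-0.0936  0.4245  0.008 ] spin 0.002 n 7 each [-0.0134  0.0606  0.0011]
```

```bash
cat >> h.py <<'E'
def ring(w,P,name=None,half=26):
    """P=guess of can axis (x,y); white top ring at z=.045 -> refined xy (wrist picture)"""
    im=w["color"]; u,v=np.round(proj(w,[*P,.045],True)[0]).astype(int); x0,y0=max(u-half,0),max(v-half,0)
    c=cv2.resize(im[y0:v+half+1,x0:u+half+1],None,fx=4,fy=4,interpolation=cv2.INTER_CUBIC)
    hsv=cv2.cvtColor(c,cv2.COLOR_BGR2HSV); m=((hsv[...,1]<70)&(hsv[...,2]>110)).astype(np.uint8)
    n,l,st,ce=cv2.connectedComponentsWithStats(m); i=1+np.argmax(st[1:,4]); 
    h=cv2.convexHull(cv2.findNonZero((l==i).astype(np.uint8))); M=cv2.moments(h); p=T((M["m10"]/M["m00"],M["m01"]/M["m00"]),4,x0,y0)
    e=cv2.fitEllipse(h); pe=T(e[0],4,x0,y0)
    print(name,"ring px",p.round(1),"ell",pe.round(1),(np.array(e[1])/4).round(1),"xy",atz(w,p,.045,True)[:2].round(4),"ell xy",atz(w,pe,.045,True)[:2].round(4)); return p
E
python3 -m crank '[[[-0.0134,0.0606,0],0],[[-0.0134,0.0606,0],0],[[-0.0134,0.0606,0],0],[[-0.0134,0.0606,0],0],[[-0.0134,0.0606,0],0],[[-0.0134,0.0606,0],0],[[-0.0134,0.0606,0],0],[[0,0,0],0],[[0,0,0],0]]' | head -2
python3 - <<'E'
from h import *
w=optics.snapshot("wrist"); cv2.imwrite("pics/w2.png",w["color"])
for n,p in dict(b1=(.539,-.3025),b2=(.468,-.320)).items(): ring(w,p,n)
go(.538,-.3015,.226)
E
```

```text
t: 7.05
ee_pos: [0.538, -0.3007, 0.3754]
b1 ring px [279.1 185.8] ell [279.  186.1] [34.2 35.4] xy [ 0.5409 -0.3005] ell xy [ 0.5406 -0.3005]
b2 ring px [284.2 256.9] ell [284.3 257.3] [31.1 34.5] xy [ 0.4687 -0.317 ] ell xy [ 0.4683 -0.3171]
t 7.1 at [ 0.5383 -0.3     0.3757] phi 0.1548 tilt 0.0021 -> tool units [-0.0004  0.0021  0.1871] spin 0.012 n 3 each [-0.0001  0.0007  0.0624]
```

View pics/w2.png

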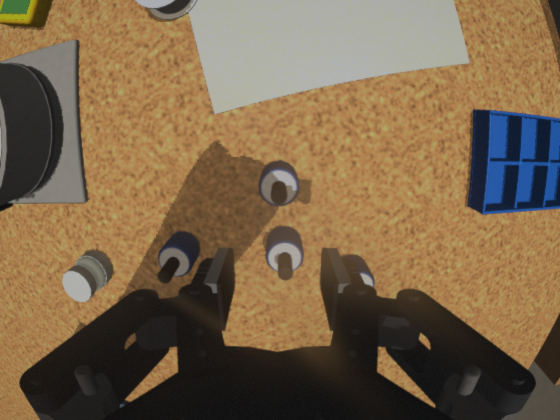

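b1's ring is at (279,186), which gives about (0.540, -0.301). Grasp it.

```bash
python3 -m crank '[[[0.0007,0.001,0.06],0],[[0.001,0,0.06],0],[[0,0,0.04],0],[[0,0,0.025],0],[[0,0,0],0],[[0,0,0],0]]' && python3 -m crank '[[[0,0,0],0],[[0,0,0],0],[[0,0,0],0],[[0,0,0],0]]' 255 40 && python3 -m crank '[[[0,0,-0.06],0],[[0,0,-0.07],0],[[0,0,-0.06],0],[[0,0,0],0]]'
python3 -c "
from h import *
go(*PAD[1],.377)"
```

```text
t: 7.85
ee_pos: [0.5401, -0.3011, 0.2295]
orientation: [3.132, 0.243, 0.001]
wrist_force: [0.3, 0.6, 0.8]
gripper_width: 0.042
grip_force: 0.0
t: 8.35
ee_pos: [0.5399, -0.3018, 0.2297]
orientation: [3.132, 0.241, 0.002]
wrist_force: [-0.3, 1.7, 5.7]
gripper_width: 0.0125
grip_force: 39.1
t: 8.85
ee_pos: [0.5401, -0.3024, 0.3851]
orientation: [3.128, 0.24, 0.01]
wrist_force: [-0.1, -0.2, -1.6]
gripper_width: 0.0124
grip_force: 39.5
t 8.8 at [ 0.5401 -0.3024  0.3851] phi 0.1530 tilt 0.0078 -> tool units [ 0.1456 -0.4256  0.0092] spin -0.002 n 7 each [ 0.0208 -0.0608  0.0013]
```

```bash
python3 -m crank '[[[0.0208,-0.0608,-0.01],0],[[0.0208,-0.0608,-0.01],0],[[0.0208,-0.0608,0],0],[[0.0208,-0.0608,0],0],[[0.0208,-0.0608,0],0],[[0.0208,-0.0608,0],0],[[0.0208,-0.0608,0],0],[[0,0,0],0],[[0,0,0],0]]'
python3 -c "
from h import *
go(*PAD[1],.301)"
```

```text
t: 9.98
ee_pos: [0.6023, 0.0521, 0.3958]
orientation: [3.132, 0.241, -0.003]
wrist_force: [-1.3, -0.7, -0.3]
gripper_width: 0.0127
grip_force: 39.5
t 10.0 at [0.6023 0.0521 0.3958] phi 0.1537 tilt 0.0018 -> tool units [0.0014 0.0005 0.1185] spin 0.003 n 2 each [0.0007 0.0002 0.0592]
```

```bash
python3 -m crank '[[[0.001,0,0.05],0],[[0,0,0.04],0],[[0,0,0.026],0],[[0,0,0],0],[[0,0,0],0]]' && python3 -m crank '[[[0,0,0],0],[[0,0,0],0],[[0,0,0],0]]' 130 && python3 -m crank '[[[0,0,-0.05],0],[[0,0,-0.05],0],[[0,0,0],0],[[0,0,0],0]]'
python3 -c "
from h import *
go(.468,-.3175,.376)"
```

```text
t: 10.6
ee_pos: [0.6036, 0.0516, 0.3047]
orientation: [3.132, 0.239, 0.001]
wrist_force: [0.2, -0.1, -1.6]
gripper_width: 0.0126
grip_force: 39.5
t: 10.98
ee_pos: [0.6035, 0.0526, 0.3044]
orientation: [-3.132, -0.241, -0.001]
wrist_force: [0.1, -0.3, -0.5]
gripper_width: 0.0415
grip_force: 0.0
t: 11.48
ee_pos: [0.6032, 0.0526, 0.3837]
orientation: [3.132, 0.241, -0.0]
wrist_force: [0.3, 0.2, -0.3]
gripper_width: 0.0419
grip_force: 0.0
t 11.5 at [0.6032 0.0526 0.3837] phi 0.1536 tilt 0.0001 -> tool units [-0.2377  0.4313  0.0097] spin 0.003 n 7 each [-0.034   0.0616  0.0014]
```

```bash
python3 -m crank '[[[-0.034,0.0616,0.002],0],[[-0.034,0.0616,0.002],0],[[-0.034,0.0616,0.002],0],[[-0.034,0.0616,0.002],0],[[-0.034,0.0616,0.002],0],[[-0.034,0.0616,0],0],[[-0.034,0.0616,0],0],[[0,0,0],0],[[0,0,0],0]]' | head -2
python3 - <<'E'
from h import *
w=optics.snapshot("wrist"); cv2.imwrite("pics/w3.png",w["color"])
ring(w,(.468,-.318),"b2"); ring(w,(.444,-.404),"b4")
go(.468,-.3175,.226)
E
```

```text
t: 12.6
ee_pos: [0.4679, -0.3171, 0.3749]
b2 ring px [279.5 187.2] ell [279.5 187.4] [34.3 35.6] xy [ 0.4697 -0.3175] ell xy [ 0.4695 -0.3175]
b4 ring px [358.7 223.7] ell [358.9 224.1] [32.5 34.5] xy [ 0.4454 -0.4012] ell xy [ 0.445  -0.4015]
t 12.7 at [ 0.4683 -0.3164  0.3751] phi 0.1547 tilt 0.0017 -> tool units [-0.0005  0.0016  0.1863] spin 0.012 n 3 each [-0.0002  0.0005  0.0621]
```

```bash
python3 -m crank '[[[0.0005,0.001,0.06],0],[[0.0005,0.0005,0.06],0],[[0,0,0.04],0],[[0,0,0.027],0],[[0,0,0],0],[[0,0,0],0]]' && python3 -m crank '[[[0,0,0],0],[[0,0,0],0],[[0,0,0],0],[[0,0,0],0]]' 255 40 && python3 -m crank '[[[0,0,-0.07],0],[[0,0,-0.07],0],[[0,0,-0.07],0],[[0,0,0],0]]'
python3 -c "
from h import *
go(*PAD[6],.395)"
```

```text
t: 13.4
ee_pos: [0.4696, -0.3179, 0.227]
orientation: [3.132, 0.243, 0.001]
wrist_force: [0.1, 0.4, -0.2]
gripper_width: 0.0418
grip_force: 0.0
t: 13.9
ee_pos: [0.4692, -0.3185, 0.2273]
orientation: [3.132, 0.241, 0.002]
wrist_force: [-1.2, 2.4, 7.0]
gripper_width: 0.0128
grip_force: 39.0
t: 14.4
ee_pos: [0.4695, -0.3191, 0.3991]
orientation: [3.127, 0.24, 0.011]
wrist_force: [0.3, -0.9, -1.8]
gripper_width: 0.0125
grip_force: 39.5
t 14.4 at [ 0.4695 -0.3191  0.3991] phi 0.1530 tilt 0.0087 -> tool units [ 0.2086 -0.3852  0.0044] spin -0.002 n 6 each [ 0.0348 -0.0642  0.0007]
```

```bash
python3 -m crank '[[[0.0348,-0.0642,0],0],[[0.0348,-0.0642,0],0],[[0.0348,-0.0642,0],0],[[0.0348,-0.0642,0],0],[[0.0348,-0.0642,0],0],[[0.0348,-0.0642,0],0],[[0,0,0],0],[[0,0,0],0]]'
python3 -c "
from h import *
go(*PAD[6],.2985)"
```

```text
t: 15.4
ee_pos: [0.5865, 0.0112, 0.3933]
orientation: [3.132, 0.241, -0.003]
wrist_force: [0.2, 0.2, -0.3]
gripper_width: 0.0128
grip_force: 39.5
t 15.4 at [0.5865 0.0112 0.3933] phi 0.1537 tilt 0.0019 -> tool units [0.0013 0.0006 0.1185] spin 0.004 n 2 each [0.0006 0.0003 0.0593]
```

```bash
python3 -m crank '[[[0.0005,0.0005,0.05],0],[[0,0,0.04],0],[[0,0,0.03],0],[[0,0,0],0],[[0,0,0],0]]' && python3 -m crank '[[[0,0,0],0],[[0,0,0],0],[[0,0,0],0]]' 130 && python3 -m crank '[[[0,0,-0.05],0],[[0,0,-0.05],0],[[0,0,0],0],[[0,0,0],0]]'
python3 -c "
from h import *
go(.4445,-.4015,.376)"
```

```text
t: 16.02
ee_pos: [0.5872, 0.01, 0.2987]
orientation: [3.132, 0.238, -0.0]
wrist_force: [0.2, 0.0, -1.9]
gripper_width: 0.0128
grip_force: 39.6
t: 16.4
ee_pos: [0.5874, 0.0112, 0.2987]
orientation: [3.132, 0.241, 0.001]
wrist_force: [-0.7, 0.2, -0.1]
gripper_width: 0.0418
grip_force: 0.0
t: 16.9
ee_pos: [0.5871, 0.0112, 0.378]
orientation: [3.132, 0.241, -0.001]
wrist_force: [-0.1, 0.6, 0.4]
gripper_width: 0.0416
grip_force: 0.0
t 16.9 at [0.5871 0.0112 0.378 ] phi 0.1536 tilt 0.0004 -> tool units [-0.2551  0.4826  0.0026] spin 0.003 n 7 each [-0.0364  0.0689  0.0004]
```

```bash
python3 -m crank '[[[-0.0319,0.0603,0],0],[[-0.0319,0.0603,0],0],[[-0.0319,0.0603,0],0],[[-0.0319,0.0603,0],0],[[-0.0319,0.0603,0],0],[[-0.0319,0.0603,0],0],[[-0.0319,0.0603,0],0],[[-0.0319,0.0603,0],0],[[0,0,0],0],[[0,0,0],0]]' | head -2
python3 - <<'E'
from h import *
w=optics.snapshot("wrist"); cv2.imwrite("pics/w4.png",w["color"])
ring(w,(.4445,-.402),"b4")
go(.444,-.402,.226)
E
```

```text
t: 18.15
ee_pos: [0.4446, -0.4008, 0.377]
b4 ring px [280.2 186.9] ell [280.2 187.1] [34.2 35.5] xy [ 0.4464 -0.4017] ell xy [ 0.4462 -0.4017]
t 18.2 at [ 0.4451 -0.4002  0.3773] phi 0.1549 tilt 0.0021 -> tool units [-0.0016  0.0024  0.1892] spin 0.014 n 3 each [-0.0005  0.0008  0.0631]
```

Target (0.4458, -0.402).

```bash
python3 -m crank '[[[0.0005,0.0015,0.06],0],[[0.0005,0.001,0.06],0],[[0,0,0.04],0],[[0,0,0.029],0],[[0,0,0],0],[[0,0,0],0]]' && python3 -m crank '[[[0,0,0],0],[[0,0,0],0],[[0,0,0],0],[[0,0,0],0]]' 255 40 && python3 -m crank '[[[0,0,-0.07],0],[[0,0,-0.07],0],[[0,0,-0.07],0],[[0,0,0],0]]'
python3 -c "
from h import *
go(*PAD[5],.395)"
```

```text
t: 18.95
ee_pos: [0.4465, -0.4026, 0.2279]
orientation: [3.132, 0.243, 0.001]
wrist_force: [0.2, -0.1, 0.9]
gripper_width: 0.042
grip_force: 0.0
t: 19.45
ee_pos: [0.446, -0.4032, 0.2282]
orientation: [3.132, 0.241, 0.002]
wrist_force: [-0.2, 1.8, 7.2]
gripper_width: 0.0126
grip_force: 39.0
t: 19.95
ee_pos: [0.4462, -0.4039, 0.4001]
orientation: [3.126, 0.24, 0.01]
wrist_force: [-0.7, 0.3, -1.0]
gripper_width: 0.0126
grip_force: 39.5
t 19.9 at [ 0.4462 -0.4039  0.4001] phi 0.1530 tilt 0.0089 -> tool units [ 0.1985 -0.4855  0.0044] spin -0.002 n 7 each [ 0.0284 -0.0694  0.0006]
```

```bash
python3 -m crank '[[[0.0284,-0.0694,0],0],[[0.0284,-0.0694,0],0],[[0.0284,-0.0694,0],0],[[0.0284,-0.0694,0],0],[[0.0284,-0.0694,0],0],[[0.0284,-0.0694,0],0],[[0.0284,-0.0694,0],0],[[0,0,0],0],[[0,0,0],0]]'
python3 -c "
from h import *
go(*PAD[5],.2995)"
```

```text
t: 21.08
ee_pos: [0.5431, 0.0048, 0.3943]
orientation: [3.132, 0.241, -0.003]
wrist_force: [-0.8, -0.3, -0.3]
gripper_width: 0.0126
grip_force: 39.5
t 21.1 at [0.5431 0.0048 0.3943] phi 0.1539 tilt 0.0017 -> tool units [0.0011 0.001  0.1185] spin 0.005 n 2 each [0.0006 0.0005 0.0592]
```

```bash
python3 -m crank '[[[0.0005,0.0005,0.05],0],[[0,0,0.04],0],[[0,0,0.03],0],[[0,0,0],0],[[0,0,0],0]]' && python3 -m crank '[[[0,0,0],0],[[0,0,0],0],[[0,0,0],0]]' 130 && python3 -m crank '[[[0,0,-0.05],0],[[0,0,-0.05],0],[[0,0,0],0],[[0,0,0],0]]'
python3 -c "
from h import *
go(.4425,-.205,.376)"
```

```text
t: 21.7
ee_pos: [0.5438, 0.0038, 0.2997]
orientation: [3.132, 0.238, -0.0]
wrist_force: [0.1, 0.2, -0.5]
gripper_width: 0.0123
grip_force: 40.5
t: 22.08
ee_pos: [0.5439, 0.0047, 0.2996]
orientation: [3.132, 0.241, 0.001]
wrist_force: [0.2, -0.4, 0.4]
gripper_width: 0.042
grip_force: 0.0
t: 22.58
ee_pos: [0.5436, 0.0048, 0.3788]
orientation: [3.132, 0.241, -0.0]
wrist_force: [0.2, -0.4, -0.8]
gripper_width: 0.042
grip_force: 0.0
t 22.6 at [0.5436 0.0048 0.3788] phi 0.1534 tilt 0.0002 -> tool units [-0.165   0.2398  0.0036] spin 0.001 n 4 each [-0.0412  0.0599  0.0009]
```

```bash
python3 -m crank '[[[-0.0412,0.0599,0],0],[[-0.0412,0.0599,0],0],[[-0.0412,0.0599,0],0],[[-0.0412,0.0599,0],0],[[0,0,0],0],[[0,0,0],0]]' | head -2
python3 - <<'E'
from h import *
w=optics.snapshot("wrist"); cv2.imwrite("pics/w5.png",w["color"])
ring(w,(.443,-.2055),"b3")
go(.4435,-.2055,.226)
E
```

```text
t: 23.32
ee_pos: [0.4429, -0.2044, 0.3783]
b3 ring px [277.6 186. ] ell [277.6 186.3] [33.8 35.1] xy [ 0.4449 -0.2031] ell xy [ 0.4446 -0.2031]
t 23.4 at [ 0.4433 -0.2038  0.3784] phi 0.1548 tilt 0.0014 -> tool units [0.     0.0024 0.1905] spin 0.012 n 3 each [0.     0.0008 0.0635]
```

Target (0.444, -0.2035).

```bash
python3 -m crank '[[[0.0005,0,0.06],0],[[0.0005,0,0.06],0],[[0,0,0.04],0],[[0,0,0.03],0],[[0,0,0],0],[[0,0,0],0]]' && python3 -m crank '[[[0,0,0],0],[[0,0,0],0],[[0,0,0],0],[[0,0,0],0]]' 255 40 && python3 -m crank '[[[0,0,-0.07],0],[[0,0,-0.07],0],[[0,0,-0.07],0],[[0,0,0],0]]'
python3 -c "
from h import *
go(*PAD[4],.395)"
```

```text
t: 24.12
ee_pos: [0.4444, -0.2039, 0.2276]
orientation: [-3.132, -0.243, -0.001]
wrist_force: [0.3, -0.5, 0.9]
gripper_width: 0.0418
grip_force: 0.0
t: 24.62
ee_pos: [0.4441, -0.2046, 0.228]
orientation: [3.132, 0.241, 0.003]
wrist_force: [-0.5, 1.2, 7.1]
gripper_width: 0.0127
grip_force: 39.0
t: 25.12
ee_pos: [0.4443, -0.205, 0.3996]
orientation: [3.129, 0.24, 0.012]
wrist_force: [0.6, -0.8, -1.5]
gripper_width: 0.013
grip_force: 39.5
t 25.1 at [ 0.4443 -0.205   0.3996] phi 0.1531 tilt 0.0085 -> tool units [ 0.1354 -0.287   0.0055] spin -0.002 n 5 each [ 0.0271 -0.0574  0.0011]
```

```bash
python3 -m crank '[[[0.0271,-0.0574,0],0],[[0.0271,-0.0574,0],0],[[0.0271,-0.0574,0],0],[[0.0271,-0.0574,0],0],[[0.0271,-0.0574,0],0],[[0,0,0],0],[[0,0,0],0]]'
python3 -c "
from h import *
go(*PAD[4],.2995)"
```

```text
t: 26.0
ee_pos: [0.5153, 0.0384, 0.3944]
orientation: [3.132, 0.241, -0.002]
wrist_force: [-0.9, -0.4, -1.0]
gripper_width: 0.0123
grip_force: 39.4
t 26.0 at [0.5153 0.0384 0.3944] phi 0.1537 tilt 0.0016 -> tool units [0.0015 0.0002 0.1187] spin 0.003 n 2 each [0.0007 0.0001 0.0593]
```

```bash
python3 -m crank '[[[0.001,0,0.05],0],[[0,0,0.04],0],[[0,0,0.03],0],[[0,0,0],0],[[0,0,0],0]]' && python3 -m crank '[[[0,0,0],0],[[0,0,0],0],[[0,0,0],0]]' 130 && python3 -m crank '[[[0,0,-0.06],0],[[0,0,-0.06],0],[[0,0,0],0],[[0,0,0],0]]' 40
python3 -c "
from h import *
go(.4054,.178,.39)"
```

```text
t: 26.62
ee_pos: [0.5165, 0.0381, 0.2998]
orientation: [3.132, 0.239, 0.0]
wrist_force: [-1.0, 0.2, -0.1]
gripper_width: 0.0127
grip_force: 39.5
t: 27.0
ee_pos: [0.5166, 0.039, 0.2995]
orientation: [-3.132, -0.241, -0.001]
wrist_force: [0.1, 0.2, -1.0]
gripper_width: 0.0423
grip_force: 0.0
t: 27.5
ee_pos: [0.5162, 0.0389, 0.3949]
orientation: [3.132, 0.241, -0.0]
wrist_force: [-0.5, -0.3, 0.2]
gripper_width: 0.0718
grip_force: 0.0
t 27.5 at [0.5162 0.0389 0.3949] phi 0.1535 tilt 0.0001 -> tool units [-0.1103 -0.193   0.0061] spin 0.002 n 3 each [-0.0368 -0.0643  0.002 ]
```

```bash
python3 -m crank '[[[-0.0276,-0.0482,0],0],[[-0.0276,-0.0482,0],0],[[-0.0276,-0.0482,0],0],[[-0.0276,-0.0482,0],0],[[0,0,0],0],[[0,0,0],0]]' | head -2
python3 - <<'E'
from h import *
w=optics.snapshot("wrist"); s=optics.snapshot("top"); q=optics.snapshot("scene")
for n,p in (("p%d"%i,PAD[i]) for i in (0,1,6,5,4)):
    print(n,"top ring px",proj(s,[*p,.115]).round(1),"post",proj(s,[*p,.151]).round(1))
a=cv2.resize(s["color"][160:260,190:340],None,fx=5,fy=5,interpolation=cv2.INTER_CUBIC)
cv2.imwrite("pics/t6.png",a[:, :]); 
b=w["color"][:, :]; cv2.imwrite("pics/w6.png",b)
go(.4054,.178,.325)
E
```

```text
t: 28.25
ee_pos: [0.4058, 0.1774, 0.3943]
p0 top ring px [[262.6 205.8]] post [[262.1 204. ]]
p1 top ring px [[260.3 191.2]] post [[259.8 189. ]]
p6 top ring px [[274.2 196.5]] post [[274.1 194.4]]
p5 top ring px [[276.5 211.1]] post [[276.5 209.4]]
p4 top ring px [[264.8 220.5]] post [[264.5 219. ]]
t 28.4 at [0.4063 0.1769 0.3947] phi 0.1515 tilt 0.0009 -> tool units [-0.0008 -0.0015  0.0871] spin -0.015 n 2 each [-0.0004 -0.0008  0.0435]
```

View pics/t6.png

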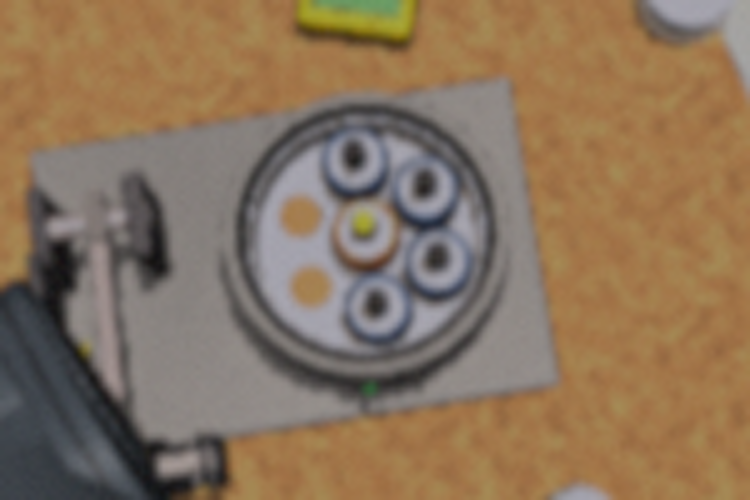

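View pics/w6.png

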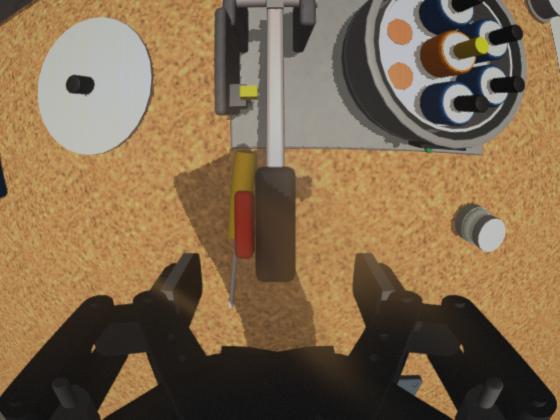

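Top view: all five cans stand on their pads, within about 1 px of prediction. In the wrist view the grip is at (275,225) with the red bar on its left (+y) and the screwdriver below the bar. I'll squeeze with the gripper shifted towards the bar.

```bash
python3 -m crank '[[[-0.0008,-0.007,0.03],0],[[0,0,0.035],0],[[0,0,0.028],0],[[0,0,0],0],[[0,0,0],0]]' && python3 -m crank '[[[0,0,0],0],[[0,0,0],0],[[0,0,0],0],[[0,0,0],0],[[0,0,0],0]]' 255 50
python3 -c "
from h import *
go(.4054,.178,.32)"
```

```text
t: 29.02
ee_pos: [0.4047, 0.1831, 0.3213]
orientation: [-3.132, -0.239, -0.001]
wrist_force: [-0.2, -0.0, 0.5]
gripper_width: 0.0719
grip_force: 0.0
t: 29.65
ee_pos: [0.4044, 0.1824, 0.3213]
orientation: [3.131, 0.24, 0.002]
wrist_force: [0.4, -5.7, 4.8]
gripper_width: 0.0323
grip_force: 52.5
t 29.6 at [0.4044 0.1824 0.3213] phi 0.1528 tilt 0.0014 -> tool units [0.0003 0.0056 0.0017] spin -0.004 n 1 each [0.0003 0.0056 0.0017]
```

```bash
python3 -m crank '[[[-0.0048,0,0.0185],0],[[-0.0031,0,0.0188],0],[[-0.0014,0,0.0191],0],[[0.0003,0,0.0191],0],[[0.002,0,0.019],0],[[0.0037,0,0.0188],0],[[0.0054,0,0.0184],0],[[0.007,0,0.0178],0],[[0,0,0],0],[[0,0,0],0],[[0,0,0],0]]'
python3 -c "
from h import *
go(.4111,.1834,.205)"
```

```text
t: 31.02
ee_pos: [0.4101, 0.1833, 0.2026]
orientation: [3.13, 0.24, -0.003]
wrist_force: [-10.1, -7.5, 32.7]
gripper_width: 0.0326
grip_force: 68.0
t 31.0 at [0.4101 0.1833 0.2026] phi 0.1532 tilt 0.0026 -> tool units [ 0.0013  0.0001 -0.003 ] spin -0.001 n 1 each [ 0.0013  0.0001 -0.003 ]
```

```bash
python3 -m crank '[[[0,0,0],0],[[0,0,0],0],[[0,0,0],0]]' 40 && python3 -m crank '[[[0,0,-0.06],0],[[0,0,-0.07],0],[[0,0,-0.07],0],[[0,0,-0.05],0],[[0,0,0],0],[[0,0,0],0]]' 
python3 - <<'E'
from h import *
w=optics.snapshot("wrist"); cv2.imwrite("pics/w7.png",w["color"])
print("grip down px",proj(w,[.4111,.1789,.062],True),"up",proj(w,[.4054,.178,.178],True),"mid",proj(w,[*well(.03-.17,.155),.128],True))
E
```

```text
t: 31.4
ee_pos: [0.4116, 0.1845, 0.2011]
orientation: [-3.132, -0.241, -0.001]
wrist_force: [1.1, 0.6, 0.1]
gripper_width: 0.0719
grip_force: 0.0
t: 32.15
ee_pos: [0.4112, 0.1842, 0.4006]
orientation: [3.132, 0.241, -0.001]
wrist_force: [-0.6, -0.8, -0.7]
gripper_width: 0.0721
grip_force: 0.0
grip down px [[283.50239557 188.12865955]] up [[286.82356778 238.37751243]] mid [[284.89430369 223.63849935]]
```

View pics/w7.png

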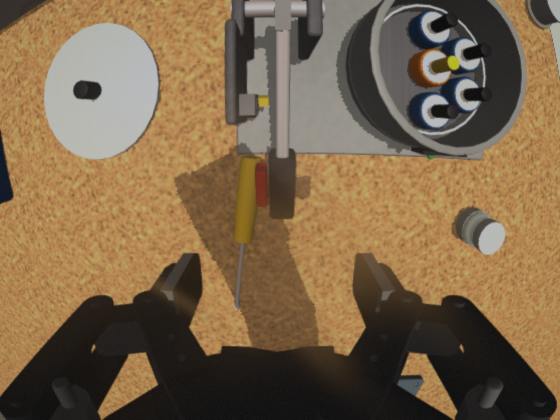

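The lever is down (grip at (283,188) as predicted), the bar is out, and the basket has sunk with the cans upright. Next is the lid.

```bash
python3 - <<'E'
from h import *
s=optics.snapshot("top"); w=optics.snapshot("wrist")
def lid(s,box,z,wr=False):
    im=s["color"]; x0,y0,x1,y1=box; c=cv2.resize(im[y0:y1,x0:x1],None,fx=3,fy=3,interpolation=cv2.INTER_CUBIC); hsv=cv2.cvtColor(c,cv2.COLOR_BGR2HSV)
    m=((hsv[...,1]<60)&(hsv[...,2]>120)).astype(np.uint8); n,l,st,ce=cv2.connectedComponentsWithStats(m); i=1+np.argmax(st[1:,4])
    h=cv2.convexHull(cv2.findNonZero((l==i).astype(np.uint8))); e=cv2.fitEllipse(h); p=T(e[0],3,x0,y0); pts=np.array([atz(s,T(q[0],3,x0,y0),z,wr)[:2] for q in h])
    r=least_squares(lambda v:np.hypot(*(pts-v[:2]).T)-v[2],[*pts.mean(0),.086],loss="soft_l1",f_scale=.002); print("disc",r.x.round(4),np.abs(r.fun).mean().round(4))
lid(s,(105,195,185,275),.011); lid(w,(30,10,175,175),.011,True)
print("knob top by wrist",atz(w,(95,90),.045,True).round(4))
go(.484,.413,.39)
E
```

```text
disc [0.4839 0.4145 0.0861] 0.0002
disc [0.4702 0.4053 0.0858] 0.0003
knob top by wrist [0.4869 0.3978 0.045 ]
t 32.3 at [0.4112 0.1843 0.3999] phi 0.1535 tilt 0.0025 -> tool units [ 0.1337 -0.2686  0.0119] spin 0.002 n 4 each [ 0.0334 -0.0672  0.003 ]
```

```bash
python3 -m crank '[[[0.0335,-0.0672,0.003],0],[[0.0335,-0.0672,0.003],0],[[0.0335,-0.0672,0.003],0],[[0.0335,-0.0672,0.003],0],[[0,0,0],0],[[0,0,0],0]]' 70 | head -2
python3 - <<'E'
from h import *
w=optics.snapshot("wrist"); cv2.imwrite("pics/w8.png",w["color"])
im=w["color"]; g=cv2.cvtColor(im,cv2.COLOR_BGR2HSV)
u,v=proj(w,[.484,.4145,.045],True)[0]; print("pred top/base",u,v,proj(w,[.484,.4145,.011],True)[0])
go(.484,.4145,.19)
E
```

```text
t: 33.05
ee_pos: [0.4844, 0.4131, 0.3899]
pred top/base 276.0334916502811 185.32074397437654 [276.0967798  178.48420635]
t 33.1 at [0.4845 0.4124 0.3905] phi 0.1527 tilt 0.0023 -> tool units [ 2.000e-04 -3.200e-03  2.506e-01] spin -0.005 n 4 each [ 0.     -0.0008  0.0627]
```

View pics/w8.png

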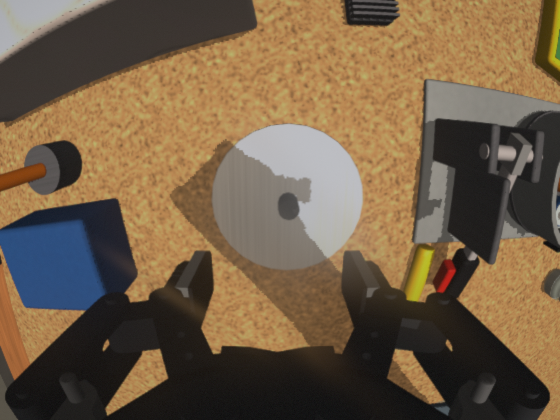

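The lid has been knocked: the knob is at about (289,206) against a predicted (276,185), with the disc spanning 213–362 by 124–270. Remeasure it.

```bash
python3 - <<'E'
from h import *
s=optics.snapshot("top"); w=optics.snapshot("wrist")
def lid(s,box,z,wr=False):
    im=s["color"]; x0,y0,x1,y1=box; c=cv2.resize(im[y0:y1,x0:x1],None,fx=3,fy=3,interpolation=cv2.INTER_CUBIC); hsv=cv2.cvtColor(c,cv2.COLOR_BGR2HSV)
    m=((hsv[...,1]<60)&(hsv[...,2]>70)).astype(np.uint8); n,l,st,ce=cv2.connectedComponentsWithStats(m); i=1+np.argmax(st[1:,4])
    h=cv2.convexHull(cv2.findNonZero((l==i).astype(np.uint8))); pts=np.array([atz(s,T(q[0],3,x0,y0),z,wr)[:2] for q in h])
    r=least_squares(lambda v:np.hypot(*(pts-v[:2]).T)-v[2],[*pts.mean(0),.086],loss="soft_l1",f_scale=.002); print("disc",r.x.round(4),np.abs(r.fun).mean().round(4))
lid(s,(105,195,185,275),.011); lid(w,(200,112,375,282),.011,True)
print("knob",atz(w,(288,209),.045,True).round(4),atz(w,(289,203),.011,True).round(4))
E
```

```text
disc [0.4607 0.3948 0.0855] 0.0006
disc [0.4612 0.3982 0.0851] 0.0001
knob [0.462  0.3981 0.045 ] [0.4591 0.3953 0.011 ]
```

```bash
python3 -c "
from h import *
go(.461,.397,.194)"
```

```text
t 33.2 at [0.4846 0.412  0.3914] phi 0.1520 tilt 0.0009 -> tool units [-0.032   0.0139  0.2468] spin -0.011 n 4 each [-0.008   0.0035  0.0617]
```

```bash
python3 -m crank '[[[-0.032,0.0139,0],0],[[0,0,0.06],0],[[0,0,0.05],0],[[0,0,0],0],[[0,0,0],0]]' | head -2
python3 - <<'E'
from h import *
w=optics.snapshot("wrist"); cv2.imwrite("pics/w9.png",w["color"])
P=[.461,.397]; print(proj(w,[*P,.045],True),proj(w,[*P,.011],True))
im=w["color"]; g=cv2.cvtColor(im,cv2.COLOR_BGR2HSV)
u,v=proj(w,[*P,.028],True)[0]; x,y=int(u),int(v); c=cv2.resize(im[y-40:y+41,x-40:x+41],None,fx=4,fy=4,interpolation=cv2.INTER_CUBIC)
m=(cv2.cvtColor(c,cv2.COLOR_BGR2GRAY)<75).astype(np.uint8); n,l,st,ce=cv2.connectedComponentsWithStats(m)
for i in range(1,n):
    if st[i,4]>800: print(st[i],T(ce[i],4,x-40,y-40).round(1))
go(.461,.397,.194)
E
```

```text
t: 33.83
ee_pos: [0.4614, 0.3984, 0.3052]
[[280.57461809 212.40201256]] [[280.23197949 200.40864629]]
[  102    95   111   143 12436] [278.7 207.4]
t 33.9 at [0.4614 0.3986 0.3056] phi 0.1529 tilt 0.0029 -> tool units [-0.0011  0.0021  0.1394] spin -0.004 n 2 each [-0.0006  0.0011  0.0697]
```

```bash
python3 -m crank '[[[-0.0007,0.001,0.05],0],[[0,0,0.04],0],[[0,0,0.03],0],[[0,0,0.0215],0],[[0,0,0],0],[[0,0,0],0]]' && python3 -m crank '[[[0,0,0],0],[[0,0,0],0],[[0,0,0],0],[[0,0,0],0],[[0,0,0],0]]' 255 60 && python3 -m crank '[[[0,0,-0.04],0],[[0,0,-0.07],0],[[0,0,-0.06],0],[[0,0,-0.05],0],[[0,0,0],0]]'
python3 -c "
from h import *
go(*W0,.36)"
```

```text
t: 34.62
ee_pos: [0.4608, 0.3979, 0.1915]
orientation: [-3.131, -0.241, -0.002]
wrist_force: [-0.1, -0.1, -0.7]
gripper_width: 0.0622
grip_force: 0.0
t: 35.25
ee_pos: [0.4606, 0.3976, 0.1911]
orientation: [-3.132, -0.241, -0.001]
wrist_force: [-0.5, -1.3, 6.9]
gripper_width: 0.0202
grip_force: 58.4
t: 35.88
ee_pos: [0.4608, 0.398, 0.3697]
orientation: [-3.129, -0.24, -0.007]
wrist_force: [0.2, 1.1, -2.6]
gripper_width: 0.0204
grip_force: 59.0
t 35.9 at [0.4608 0.398  0.3697] phi 0.1532 tilt 0.0059 -> tool units [0.055  0.4549 0.0108] spin -0.001 n 7 each [0.0079 0.065  0.0015]
```

```bash
python3 -m crank '[[[0.0079,0.065,0],0],[[0.0079,0.065,0],0],[[0.0079,0.065,0],0],[[0.0079,0.065,0],0],[[0.0079,0.065,0],0],[[0.0079,0.065,0],0],[[0.0079,0.065,0],0],[[0,0,0],0],[[0,0,0],0],[[0,0,0],0]]'
python3 - <<'E'
from h import *
w=optics.snapshot("wrist"); cv2.imwrite("pics/w10.png",w["color"])
go(*W0,.2965)
E
```

```text
t: 37.12
ee_pos: [0.5594, 0.046, 0.3658]
orientation: [-3.131, -0.244, 0.001]
wrist_force: [0.3, 0.6, -2.4]
gripper_width: 0.0203
grip_force: 59.3
t 37.2 at [0.5595 0.046  0.366 ] phi 0.1557 tilt 0.0008 -> tool units [0.0004 0.0012 0.0869] spin 0.02 n 2 each [0.0002 0.0006 0.0434]
```

View pics/w10.png

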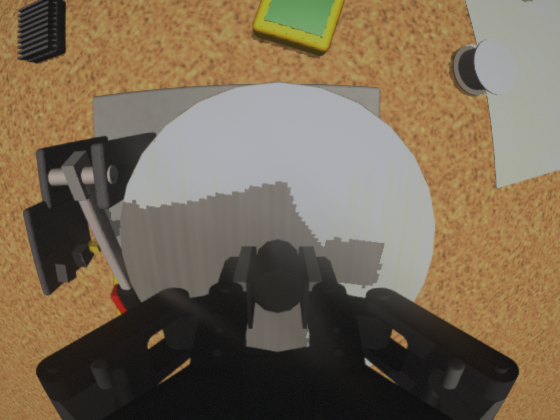

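The lid is held level over the well, clear of the lever. Lower it.

```bash
python3 -m crank '[[[0.0004,0.001,0.03],0],[[0,0,0.03],0],[[0,0,0.014],0],[[0,0,0.009],0],[[0,0,0.004],0],[[0,0,0],0],[[0,0,0],0]]'
```

```text
t: 38.05
ee_pos: [0.5604, 0.0438, 0.2972]
orientation: [-3.132, -0.241, -0.001]
wrist_force: [-0.7, -0.6, -1.7]
gripper_width: 0.0205
grip_force: 59.3
```

```bash
python3 -m crank '[[[0,0,0.001],0],[[0,0,0],0],[[0,0,0],0]]' && python3 -m crank '[[[0,0,0],0],[[0,0,0],0],[[0,0,0],0]]' 110 && python3 -m crank '[[[0,0,-0.05],0],[[0,0,-0.06],0],[[-0.05,0.05,-0.03],0],[[-0.03,0.06,0],0],[[-0.03,0.06,0],0],[[0,0.06,0],0],[[0,0.06,0],0],[[0,0,0],0],[[0,0,0],0]]'
python3 - <<'E'
from h import *
s=optics.snapshot("top"); q=optics.snapshot("scene")
print("knob pred top",proj(s,[*W0,.150]),"scene",proj(q,[*W0,.150]))
th=np.linspace(0,2*np.pi,60); C=np.c_[W0[0]+.086*np.cos(th),W0[1]+.086*np.sin(th),np.full(60,.116)]
out=[]
for n,m,b in(("t",s,(190,150)),("q",q,(210,180))):
    im=cv2.resize(m["color"][b[1]:b[1]+150,b[0]:b[0]+200],None,fx=4,fy=4,interpolation=cv2.INTER_CUBIC)[:, :400 if 0 else 800]
    for p in proj(m,C): cv2.circle(im,tuple(((p-b+.5)*4-.5).astype(int)),1,(0,0,255),-1)
    p=proj(m,[*W0,.150])[0]; cv2.drawMarker(im,tuple(((p-b+.5)*4-.5).astype(int)),(0,255,0),0,10)
    out.append(im[:, 60:560])
o=np.hstack(out); cv2.imwrite("pics/final.png",cv2.resize(o,None,fx=.8,fy=.8))
print(o.shape)
E
```

```text
t: 38.42
ee_pos: [0.5603, 0.0438, 0.2961]
orientation: [-3.132, -0.241, -0.001]
wrist_force: [-0.0, -0.5, -0.1]
gripper_width: 0.0204
grip_force: 59.6
t: 38.8
ee_pos: [0.5602, 0.0439, 0.2959]
orientation: [-3.132, -0.241, -0.0]
wrist_force: [-0.5, -0.0, 0.1]
gripper_width: 0.0488
grip_force: 0.0
t: 39.92
ee_pos: [0.5087, -0.1983, 0.4077]
orientation: [-3.132, -0.241, 0.0]
wrist_force: [0.0, 1.3, -0.5]
gripper_width: 0.0487
grip_force: 0.0
knob pred top [[262.15670502 204.01100814]] scene [[294.95150577 224.58075833]]
(600, 1000, 3)
```

View pics/final.png

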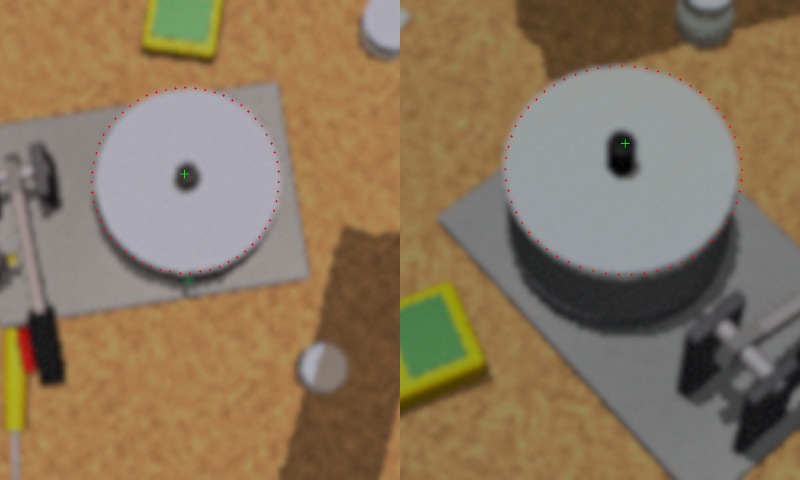

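The disc edge matches the predicted fully-home outline in both views, and the lever is down with the bar out. Handing in.

```bash
python3 -c "
from workcell import env
print(env.sign_off())"
```

```text
the job is handed in; nothing more can be done
None
```

I handed the job in at about 40 s, and the final pictures look right but no verdict came back: the orange can is on the middle pad, the four blue cans are on ring pads, the lever is locked down with the bar out, and the lid is fully home.

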